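# Load a solder pallet: heat sink and board in their pockets, hold-down closed

## Robot

A 6-joint arm with a two-finger parallel gripper is mounted at the origin on a cart in front of the work surface, level with it; the furniture and walls round the work are solid. World frame = base frame: x ahead of the robot, y to its left, z up, the work surface at z = 0. Lengths are in m, angles in rad, forces in N, time in s.
With the tool pointing down it reaches from about 0.4 to 0.825 m from the base axis. Payload 7 kg.
Tool frame: the origin (TCP) lies at the very end of the fingers, on their centre line; the grasp point (between the pads) lies arm.hold_point_z behind it (arm.hold_point_z is the distance from the TCP to the grasp point, in m); z points along the fingers, y is the line along which they close (so a half turn about z gives the same grasp; the last joint's range is limited). The gripper opens to 88 mm and grips with 3 to 60 N. Pads are 19 mm wide; open, the fingers measure 130 mm over their backs; the gripper's body (78 mm by 193 mm) begins 47 mm behind the grasp point.
Start: joints at [-0.936, 0.359, 0.012, 0, -1.224, -0.288], TCP at [0.229, -0.635, 0.227] pointing down, gripper open.
Joint ranges: [-3.07, 3.07], [-1.43, 2.12], [-1.02, 1.25], [-3.03, 1.67], [-3.05, -0], [-3.03, 3.03]. Speed limits (rad/s): [2.39, 2.39, 3.01, 3.14, 3.14, 3.14].

## Interface

Orientations are given as [roll, pitch, yaw] about the fixed x, y, z axes, in that order (R = Rz(yaw) Ry(pitch) Rx(roll)).
In Python, from station import arm gives the robot as it stands.
- The arm moves only by the tool nudge_tcp, called after "Request:" as name(argument=value, ...), one argument or row to a line, values as JSON. Schema: {"type":"object","properties":{"deltas":{"type":"string"},"force":{"type":"number"},"only":{"type":"string"},"quiet":{"type":"boolean"},"lines":{"type":"string"}},"required":["deltas"],"additionalProperties":false}. deltas is a string of 1 to 20 rows, parted by semicolons, with the numbers parted by spaces; each row has 5 numbers: the finger opening in m, then dx, dy, dz in m, then a turn about the tool's z in rad; each row is the pose to reach, as a shift and turn from the pose commanded when the call began, along the tool's axes at that moment; what a row does not reach only later rows make up. A row lasts 1/12 s, in which the tool goes at most 0.0417 m and 0.125 rad, less where a joint would pass 70% of its speed; a pose out of reach is approached as far as the arm can. The fingers move at their own pace and stop on an object; force is the grip in N (left out, the last holds). Time passes only in rows, so rows that do not move let the fingers close. The tool returns the time, the measured TCP pose, the force, the opening and the grip force at its end. only (a regular expression) keeps the lines of the reply that match it, lines (a string "A,B") keeps lines A to B, and quiet returns only ok. Input that does not fit is refused with a message, and nothing moves.
- arm.get_state(): the state, without advancing time (a new reading comes with each control period).
- arm.grab_frame(name): name is "scene" or "side" or "wrist"; returns the picture (420x560x3 uint8, red, green, blue); there is no depth.
- arm.camera_params(name): a dict with "fx", "fy", "cx", "cy" (pixels), "T" (4x4, takes a point from camera to world coordinates); the wrist camera has in their place "hand_eye" (4x4, takes a point from camera to tool coordinates, whose origin is the TCP and whose axes are the flange's). Camera axes: x right, y down, z forward; pixel columns grow to the right and rows downward; lengths in m; the calibration is good to about 2 mm. A picture is of the moment at which its call begins: read the wrist's pose just before it. camera_params takes no time and is no camera call.
- arm.job_done(): hands the job in; it is judged then, once.
The state is a dict: "t": time; "q": joint angles; "qd": joint speeds; "joint_efforts": joint torques, N m; "eef_pos": TCP position; "ee_rot": TCP orientation; "force": force on the tool from outside, world axes, zero at the start; "moment": the same for the moment, N m; "width": finger opening in m; "gripper_force": force on a finger pad.
Only numpy, scipy, OpenCV 4.12 (cv2) and the standard library are available. Lean on these libraries where they do the work, as an engineer would, in place of code of your own. Each camera call takes 0.05 s, during which the arm holds its last target. There are 200 camera calls.

## Task

Load the solder pallet. Take the green board from the rack and lay it in the big pocket, parts side up: tuck its plain long edge under the two steel lips, push it in against the sprung lip bar until its free edge goes down behind the notched rim and it lies flat, then swing the orange hold-down right round to its stop over that edge. Lay the heat sink flat in its own pocket. Set both parts down gently without letting them fall, and leave the blue board and the other things where they are.

Things in the scene. Friction and masses are not known exactly. Their poses are not given: they have to be found in the camera images.
- pallet: Grey fibre pallet on two tall aluminium rails, fixed. Origin at bench level; x from its notched side (on the robot's right) to the heat sink side, z up; heights are above the bench. Outline x -106 to +90, y -67 to +67 mm, rim top 69 mm high. From -x to +x: rim with finger notch and hold-down, board pocket, sprung lip bar, heat sink pocket. The board must go in tilted (45 degrees works).
- board_pocket (a point): Where the centre of the board's underside lies when home: pallet x -40, y 0, ledge height (65 mm), axes as the pallet. Fixed rim wall at pallet x -80, side walls at y -57.5 and +57.5, all 4 mm above the ledges; the fourth wall is the lip bar. Ledges: notch side 10 mm wide, lip side x -21.5 to 18.5, sides 6 mm; inside them it is open to the bench.
- lips (a point): Midway between the two lip tips at rest, at their underside: pallet x -9.5, y 0, 72 mm high (7 mm above the ledge). Lips over pallet y 29 to 51 and -51 to -29, tops 75.5 mm high, on a bar whose face stands 6 mm behind the tips (x -3.5 at rest). The bar gives up to 7 mm to +x against springs (2.8 N to start, 5.3 N at the end) and clamps the home board against the rim, 3.5 mm from rest.
- finger_notch (a point): Middle of the finger notch in the rim: pallet x -80, y 0, at ledge height (65 mm), axes as the pallet. Over pallet y -26 to +26 rim and ledge are cut through, open to the bench below, so that a finger can carry the board's free edge down. With the bar at rest that edge lands on the rim, 4 mm too high: grip the terminal block again from above, push to pallet +x and then down.
- heat_sink_pocket (a point): Centre of the floor of the heat sink pocket, 65 mm high, pallet x 49.5, y 0; axes as the pallet. 54 mm along pallet x, 64 mm along pallet y, walls 4 mm high.
- hold_down (a joint): Orange turn-button on the notched rim, upright pivot at pallet x -92, y +45. 0: arm points to pallet +y (open); pi/2: to pallet +x, over the board's free edge. Grows clockwise from above; stops at -0.25 and 1.62. Stiff (0.035 N m), stays where left. Arm 12 mm wide, tip 32 mm from the pivot, 69.5 to 76 mm high; upright thumb tab 9 mm wide, 14 to 28 mm from the pivot, up to 87.5 mm.
- hold_down_tip (a point): Top of the thumb tab, 26 mm from the pivot axis, 87.7 mm high.
- green_board: Green circuit board 80 x 110 x 3 mm, 0.11 kg, standing on edge in an outer slot of the rack. Origin at the centre of its underside; x to the plain long edge with gold pads that goes under the lips (down in the rack), y along its length, z out of the parts side (along rack +x in the rack). Laid in, its axes run along the pallet's. Capacitors and a choke on it are 14 and 10 mm high.
- terminal_block (a point): Middle of the green board's orange terminal block (12 x 40 x 10 mm on the parts side: board x -38 to -26, y -20 to 20, z 3 to 13), axes as the board. It stands along the other long edge, on top in the rack. Grip the board here from above, across block and board (13 mm).
- lip_edge (a point): Middle of the green board's lip edge, on the underside: board x +40, y 0, z 0. Axes as the board.
- rack: Blue slotted rack 104 x 92 x 30 mm, fixed. Origin at bench level under its centre; slots along rack y at rack x -35, 0, +35; slot floor 8 mm high, slots 5 mm wide, 22 mm deep. Boards stand in the two outer slots, tops 88 mm high. Between rack and pallet stands a black fixture with a board whose bracket reaches 170 mm high (carry things over it); a flip chart beyond the rack is 250 mm high.
- blue_board: Board of the same size with blue mask and white terminal block, in the other outer slot of the rack. Stays there.
- heat_sink: Finned heat sink 60 x 50 x 25 mm lying flat on the bench, fins up, 0.12 kg. Origin at the centre of its underside, x along the 60 mm length and the fins; base plate 5 mm thick. Half a turn makes no difference.
- screw_dish: Small round dish of screws, 73 mm across, 23 mm high; bystander.
- tweezers: Steel tweezers 122 x 15 x 9 mm lying on the bench; bystander.

How it is judged:
By the outcome, as a careful person would: the job done as asked, in the order asked, and still so for the second after the job is handed in, with the robot touching nothing.
It also fails if it takes over 72 s, if anything falls off the work surface, if the arm or the gripper's body presses on something with over 40 N, if the wrist force passes 120 N, or if a joint passes its speed limit or range.

## Working session

There is one attempt and no reset: what is moved stays moved. The work goes in short steps, Python scripts to look and compute and a tool call to move; the robot and the scene stay as the last step left them, time stands still between calls to the robot, and variables do not carry over. Pictures are saved under pics/ and viewed, at most 10 in all, crops included, and the job is handed in when it is done.

```bash
ls; mkdir -p pics; python3 - <<'E'
from station import arm
import cv2,numpy as np
print(arm.hold_point_z, {k:np.round(v,3).tolist() if not isinstance(v,(float,int)) else v for k,v in arm.get_state().items()})
for n in("scene","side","wrist"):
    im=arm.grab_frame(n); cv2.imwrite(f"pics/{n}0.png",im[:,:,::-1])
    print(n,{k:np.round(v,4).tolist() for k,v in arm.camera_params(n).items()})
E
```

```text
pics
station.py
0.0188 {'t': 0.0, 'q': [-0.936, 0.359, 0.011, -0.0, -1.224, -0.288], 'qd': [0.0, -0.0, -0.002, 0.001, 0.001, -0.001], 'joint_efforts': [0.001, -58.272, 29.307, 6.997, 0.007, -0.0], 'eef_pos': [0.229, -0.634, 0.226], 'ee_rot': [3.14, -0.0, -2.795], 'force': [-0.625, -0.09, -0.617], 'moment': [-0.005, 0.032, -0.043], 'gripper_force': 0.0, 'width': 0.08741677772503466}
scene {'fx': 463.2132, 'fy': 463.2132, 'cx': 278.7599, 'cy': 210.797, 'T': [[0.5703, -0.5144, 0.6404, -0.6451], [-0.8213, -0.3431, 0.4558, -0.7747], [-0.0148, -0.7859, -0.6182, 1.143], [0.0, 0.0, 0.0, 1.0]]}
side {'fx': 498.5583, 'fy': 498.5583, 'cx': 278.1625, 'cy': 203.1687, 'T': [[-0.964, -0.0767, 0.2547, 0.0877], [-0.2648, 0.3671, -0.8917, 1.2754], [-0.0251, -0.927, -0.3742, 0.5976], [0.0, 0.0, 0.0, 1.0]]}
wrist {'fx': 342.5785, 'fy': 342.5785, 'cx': 281.739, 'cy': 206.468, 'hand_eye': [[-0.0003, -0.9678, -0.2516, 0.0687], [1.0, -0.0001, -0.001, 0.0], [0.0009, -0.2516, 0.9678, -0.1597], [0.0, 0.0, 0.0, 1.0]]}
```

View pics/scene0.png

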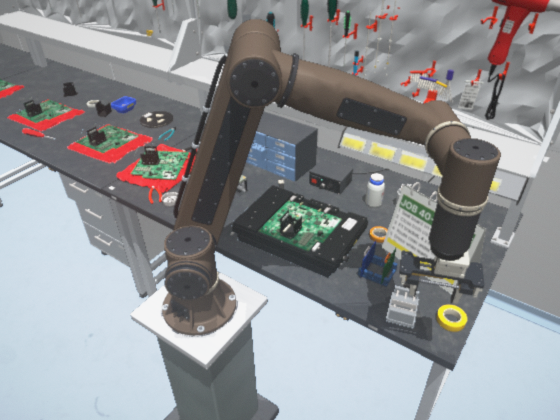

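View pics/side0.png

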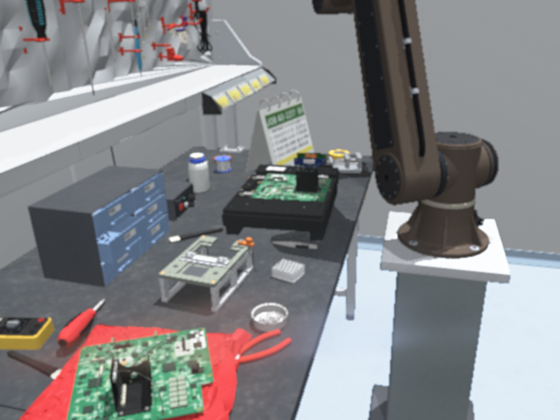

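The scene view shows the rack at about (380,262), with the pallet hidden behind the arm. The side view shows the pallet at about (208,265), the orange hold-down at (246,242), the heat sink at (288,270) and the dish at (268,317). Next I'll enlarge these areas and get rough positions.

```bash
cat > h.py <<'E'
from station import arm
import cv2,numpy as np
from scipy.spatial.transform import Rotation as R
def pose(s=None):
    s=s or arm.get_state(); T=np.eye(4); T[:3,:3]=R.from_euler('xyz',s['ee_rot']).as_matrix(); T[:3,3]=s['eef_pos']; return T
def cam(n,tool=None):
    p=arm.camera_params(n); return p,(p['T'] if n!='wrist' else tool@p['hand_eye'])
def ray(n,uv,z,tool=None):
    p,T=cam(n,tool); uv=np.atleast_2d(uv).astype(float)
    d=np.c_[(uv[:,0]-p['cx'])/p['fx'],(uv[:,1]-p['cy'])/p['fy'],np.ones(len(uv))]@T[:3,:3].T
    return T[:3,3]+d*((z-T[2,3])/d[:,2])[:,None]
def proj(n,X,tool=None):
    p,T=cam(n,tool); c=(np.atleast_2d(X)-T[:3,3])@T[:3,:3]
    return np.c_[p['fx']*c[:,0]/c[:,2]+p['cx'],p['fy']*c[:,1]/c[:,2]+p['cy']]
E
python3 - <<'E'
from h import *
np.set_printoptions(precision=3,suppress=True)
print('pallet',ray('side',[[208,265],[248,242]],.07)); print('sink',ray('side',[288,270],.02)); print('dish',ray('side',[268,317],.02)); print('rack',ray('scene',[380,262],.03))
s=cv2.imread('pics/side0.png')[215:345,150:320]; a=cv2.imread('pics/scene0.png')[200:340,340:500]; w=cv2.imread('pics/wrist0.png')
c=np.zeros((600,800,3),np.uint8)
c[:300,:400]=cv2.resize(s,(400,300),interpolation=2); c[:300,400:]=cv2.resize(a,(400,300),interpolation=2); c[300:,:400]=cv2.resize(w,(400,300))
cv2.imwrite('pics/comp0.png',c)
E
```

```text
pallet [[0.501 0.397 0.07 ]
 [0.452 0.271 0.07 ]]
sink [[0.349 0.294 0.02 ]]
dish [[0.341 0.484 0.02 ]]
rack [[ 0.468 -0.4    0.03 ]]
```

View pics/comp0.png

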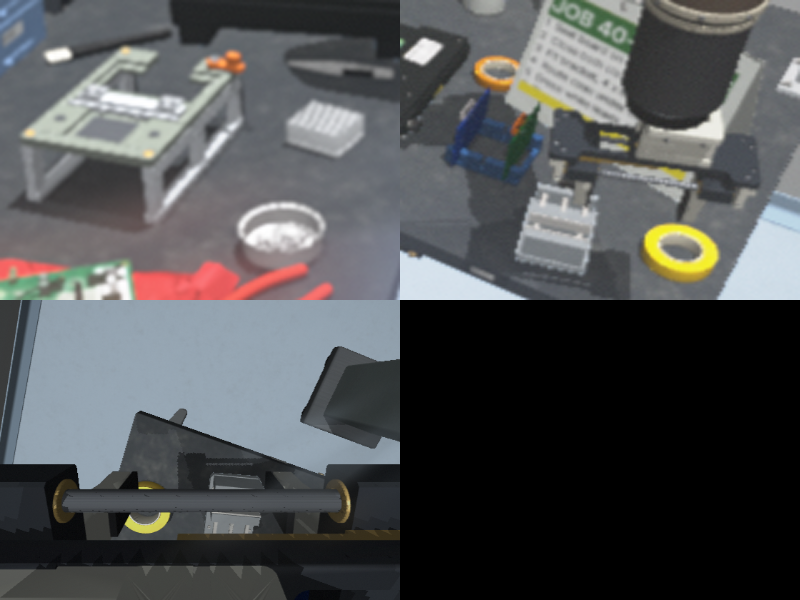

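The hold-down is on the pallet's near-right corner. In the rack, the green board is on the scene-right side and the blue one on the left. I'll raise the arm and look down at the rack with the wrist camera.

Request:
nudge_tcp(
  deltas="0.088 0 0 -0.04 0;0.088 -0.03 0.01 -0.08 0;0.088 -0.06 0.025 -0.1 0;0.088 -0.1 0.04 -0.1 0;0.088 -0.14 0.06 -0.1 0;0.088 -0.18 0.075 -0.1 0;0.088 -0.22 0.09 -0.1 0;0.088 -0.26 0.105 -0.1 0;0.088 -0.3 0.12 -0.1 0;0.088 -0.33 0.14 -0.1 0;0.088 -0.33 0.14 -0.1 0;0.088 -0.33 0.14 -0.1 0",
)

```text
t: 1.15
eef_pos: [0.4941, -0.3885, 0.326]
ee_rot: [3.141, -0.0, -2.791]
force: [-0.3, -0.2, 0.8]
width: 0.0876
gripper_force: 0.0
```

```bash
python3 - <<'E'
from h import *
print(np.round(pose(),4).tolist())
im=arm.grab_frame('wrist'); cv2.imwrite('pics/w1.png',im[:,:,::-1]); np.save('t1',pose())
E
```

```text
[[-0.9391, -0.3436, -0.0006, 0.4941], [-0.3436, 0.9391, 0.0007, -0.3885], [0.0003, 0.0008, -1.0, 0.326], [0.0, 0.0, 0.0, 1.0]]
```

View pics/w1.png

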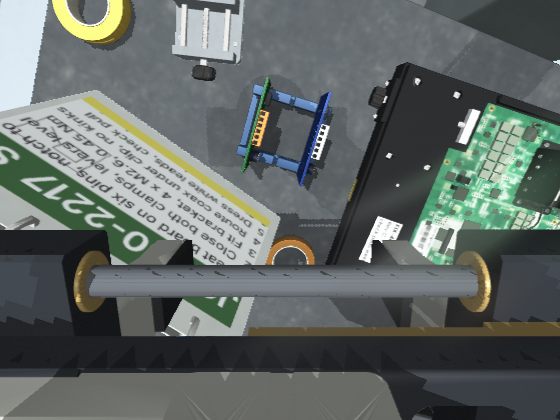

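The wrist view shows the rack at about (285,130). The green board is the left one, with its orange block at (260,128) on the image-right side. The blue board is at (316,140). I'll measure with masks.

```bash
python3 - <<'E'
from h import *
np.set_printoptions(precision=4,suppress=True)
im=cv2.imread('pics/w1.png'); t=np.load('t1.npy'); hsv=cv2.cvtColor(im,cv2.COLOR_BGR2HSV)
print('cam',(t@arm.camera_params('wrist')['hand_eye'])[:3,3])
roi=np.zeros(im.shape[:2],np.uint8); roi[70:190,225:345]=1
def m(lo,hi,z,name):
    k=cv2.inRange(hsv,lo,hi)*roi; n,l,s,c=cv2.connectedComponentsWithStats(k); i=1+np.argmax(s[1:,4])
    pts=np.argwhere(l==i)[:,::-1]; P=ray('wrist',pts,z,t)[:,:2]
    (c,wh,a)=cv2.minAreaRect((P*1000).astype(np.float32)); b=cv2.boxPoints((c,wh,a))
    print(name,len(pts),'c',np.array(c),'wh',np.array(wh),a,'\n',b)
m((8,120,120),(20,255,255),.086,'orange')
m((45,80,30),(85,255,255),.088,'green')
m((108,150,30),(125,255,255),.088,'bluepcb')
# edge crop for a look
cv2.imwrite('pics/w1c.png',cv2.resize(im[65:195,220:350],(780,780),interpolation=2)[:600])
E
```

```text
cam [ 0.4285 -0.4133  0.4859]
orange 218 c [ 447.8972 -432.8456] wh [40.0174 10.6638] 3.0740559101104736 
 [[ 427.6314 -428.5944]
 [ 428.2032 -439.2429]
 [ 468.163  -437.0969]
 [ 467.5912 -426.4484]]
green 401 c [ 448.0582 -437.8778] wh [109.1776   7.0735] 3.41528582572937 
 [[ 393.3557 -437.5994]
 [ 393.777  -444.6603]
 [ 502.7608 -438.1563]
 [ 502.3394 -431.0953]]
bluepcb 677 c [ 439.7752 -373.1132] wh [108.1042  10.5308] 3.517820358276367 
 [[ 385.5019 -371.1743]
 [ 386.148  -381.6853]
 [ 494.0486 -375.0521]
 [ 493.4024 -364.5412]]
```

View pics/w1c.png

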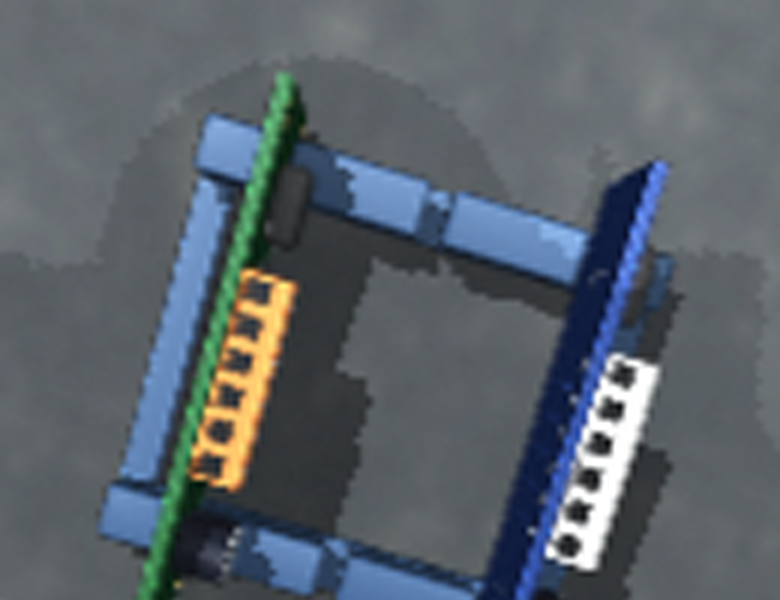

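The orange block's top reads 40.0 x 10.7 mm (expected 40 x 10), centred at (0.4479,-0.4328). The green edge reads 109 mm (expected 110), with the long axis 3.2° from world x. Before lowering, I'll check that the gripper body clears the flip chart.

```bash
python3 - <<'E'
from h import *
np.set_printoptions(precision=3,suppress=True)
t=np.load('t1.npy')
for z in(0,.1,.25): print(z,ray('wrist',[[95,92],[278,215]],z,t)[:,:2].tolist())
for p in [(417,183),(443,180),(480,265),(512,258)]: print(p)
s=arm.camera_params
print('scene chart', [ray('scene',[[405,185],[388,228],[432,255]],z)[:,:2].round(3).tolist() for z in (0,.1,.25)])
T=pose(); tgt=np.array([.448,-.4343,.2]); print('tool delta',T[:3,:3].T@(tgt-T[:3,3]))
E
```

```text
0 [[0.48330605679440114, -0.6615826158001001], [0.5610913728109583, -0.3711107744119532]]
0.1 [[0.4720251755100466, -0.6104896684870261], [0.5338017203515566, -0.3797989976296722]]
0.25 [[0.45510385358351474, -0.533850247517415], [0.49286724166245405, -0.3928313324562507]]
(417, 183)
(443, 180)
(480, 265)
(512, 258)
scene chart [[[0.984, -0.279], [0.682, -0.337], [0.632, -0.527]], [[0.842, -0.322], [0.566, -0.375], [0.52, -0.549]], [[0.628, -0.387], [0.392, -0.433], [0.353, -0.581]]]
tool delta [ 0.057 -0.027  0.126]
```

The chart's near edge stays at least 30 mm from the gripper body, so I'll go down to the grasp.

Request:
nudge_tcp(
  deltas="0.03 0.02 -0.01 0 0.1;0.03 0.04 -0.02 0.02 0.2;0.03 0.057 -0.027 0.055 0.295;0.03 0.057 -0.027 0.095 0.295;0.03 0.057 -0.027 0.13 0.295;0.03 0.057 -0.027 0.165 0.295;0.03 0.057 -0.027 0.2 0.295;0.03 0.057 -0.027 0.2 0.295;0.03 0.057 -0.027 0.2 0.295",
)

```text
t: 1.95
eef_pos: [0.4458, -0.4363, 0.1255]
ee_rot: [3.14, -0.004, -3.091]
force: [0.5, -1.1, 0.5]
width: 0.0336
gripper_force: 0.0
```

```bash
python3 - <<'E'
from h import *
np.set_printoptions(precision=4,suppress=True)
T=pose(); print('tool y',T[:3,1]); print(T[:3,:3].T@(np.array([.448,-.4343,.071])-T[:3,3]))
im=arm.grab_frame('wrist'); cv2.imwrite('pics/w2.png',im[150:,100:460,::-1])
hsv=cv2.cvtColor(im,cv2.COLOR_RGB2HSV)
k=cv2.inRange(hsv,(8,120,120),(20,255,255)); n,l,s,c=cv2.connectedComponentsWithStats(k); i=1+np.argmax(s[1:,4]); pts=np.argwhere(l==i)[:,::-1]; print(s[i],c[i])
P=ray('wrist',pts,.086,T)[:,:2]; print(cv2.minAreaRect((P*1000).astype(np.float32)))
E
```

```text
tool y [-0.0505  0.9987  0.0017]
[-0.0025  0.0017  0.0545]
[282 204  17  61 663] [290.4299 233.1689]
((446.515625, -431.60693359375), (38.83186721801758, 9.856313705444336), 2.8872435092926025)
```

Request:
nudge_tcp(
  deltas="0.03 0 0.0027 0.02 0.005;0.03 0 0.0027 0.045 0.005;0.03 0 0.0027 0.0545 0.005;0.03 0 0.0027 0.0545 0.005;0 0 0.0027 0.0545 0.005;0 0 0.0027 0.0545 0.005;0 0 0.0027 0.0545 0.005;0 0 0.0027 0.0545 0.005;0 0 0.0027 0.0545 0.005",
  force=25,
)

```text
t: 2.75
eef_pos: [0.4485, -0.4337, 0.0738]
ee_rot: [-3.14, 0.002, -3.094]
force: [-1.0, 0.2, 6.1]
width: 0.0126
gripper_force: 25.0
```

The opening is 12.6 mm, so the board is gripped. I'll lift it straight out and then carry it over toward the pallet.

Request:
nudge_tcp(
  deltas="0 0 0 -0.008 0;0 0 0 -0.025 0;0 0 0 -0.05 0;0 0 0 -0.085 0;0 0 0 -0.12 0;0 0 0 -0.155 0;0 0 0 -0.19 0;0 0 0 -0.22 0;0 0 0 -0.24 0;0 0 0 -0.24 0",
)

```text
t: 3.58
eef_pos: [0.4486, -0.4342, 0.3183]
ee_rot: [-3.136, 0.006, -3.094]
force: [-0.1, 0.0, 0.4]
width: 0.0126
gripper_force: 25.0
```

```bash
python3 - <<'E'
from h import *
np.set_printoptions(precision=4,suppress=True)
T=pose()
im=arm.grab_frame('wrist'); cv2.imwrite('pics/w3.png',im[:,:,::-1])
im=arm.grab_frame('scene'); cv2.imwrite('pics/s3.png',im[:,:,::-1])
hsv=cv2.cvtColor(im,cv2.COLOR_RGB2HSV)
print('tool delta to over-view', T[:3,:3].T@(np.array([.53,.2,.34])-T[:3,3]))
E
```

```text
tool delta to over-view [-0.1113  0.6295 -0.0243]
```

Request:
nudge_tcp(
  deltas="0 -0.005 0.02 -0.01 0;0 -0.01 0.058 -0.02 0;0 -0.02 0.098 -0.02 0;0 -0.03 0.138 -0.02 0;0 -0.035 0.178 -0.02 0;0 -0.04 0.218 -0.02 0;0 -0.05 0.258 -0.02 0;0 -0.06 0.298 -0.02 0;0 -0.07 0.338 -0.02 0;0 -0.075 0.378 -0.02 0;0 -0.085 0.418 -0.02 0;0 -0.09 0.458 -0.02 0;0 -0.1 0.498 -0.02 0;0 -0.11 0.538 -0.02 0;0 -0.12 0.578 -0.02 0;0 -0.13 0.615 -0.02 0;0 -0.134 0.64 -0.02 0;0 -0.134 0.648 -0.02 0;0 -0.134 0.648 -0.02 0;0 -0.134 0.648 -0.02 0",
)

```text
t: 5.35
eef_pos: [0.5504, 0.2203, 0.3306]
ee_rot: [-3.14, -0.003, -3.094]
force: [0.0, -0.5, -0.8]
width: 0.013
gripper_force: 25.0
```

```bash
python3 - <<'E'
from h import *
T=pose(); np.save('t4',T)
im=arm.grab_frame('wrist'); cv2.imwrite('pics/w4.png',im[:,:,::-1])
E
```

```text
(no output)
```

View pics/w4.png

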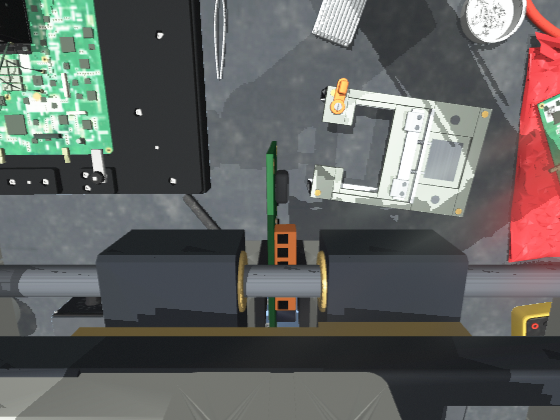

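The wrist view shows the pallet with its notched side on the left. Its corners are near (322,85), (491,108), (461,217) and (312,197). The hold-down at (340,97) points up, so it's open. The heat sink at (340,20) is partly cut off. I'll fit the pallet outline at z=69 mm.

```bash
python3 - <<'E'
from h import *
np.set_printoptions(precision=2,suppress=True)
im=cv2.imread('pics/w4.png'); t=np.load('t4.npy'); hsv=cv2.cvtColor(im,cv2.COLOR_BGR2HSV)
print('cam',(t@arm.camera_params('wrist')['hand_eye'])[:3,3])
for thr in (110,125,140):
    k=((hsv[:,:,2]>thr)&(hsv[:,:,1]<110)).astype(np.uint8); k[:,:300]=0; k[:70]=0; k[225:]=0; k[:,505:]=0
    k=cv2.morphologyEx(k,cv2.MORPH_OPEN,np.ones((3,3)))
    n,l,s,c=cv2.connectedComponentsWithStats(k); i=1+np.argmax(s[1:,4])
    pts=np.argwhere(l==i)[:,::-1]; P=ray('wrist',pts,.069,t)[:,:2]*1000
    r=cv2.minAreaRect(P.astype(np.float32)); print(thr,s[i],np.array(r[0]),np.array(r[1]),r[2]); print(cv2.boxPoints(r).tolist())
    for e in cv2.approxPolyDP(cv2.convexHull(pts.astype(np.int32)),3,True)[:,0]: print(e,ray('wrist',e,.069,t)[0,:2]*1000)
k=cv2.inRange(hsv,(8,140,140),(22,255,255)); k[:70]=0;k[130:]=0; pts=np.argwhere(k)[:,::-1]; print('or',len(pts),pts.min(0),pts.max(0),ray('wrist',pts.mean(0),.08,t)*1000)
v=im[75:225,300:500]; cv2.imwrite('pics/w4c.png',cv2.resize(v,(800,600),interpolation=2))
E
```

```text
cam [0.48 0.22 0.49]
110 [  300    70   192   147 16037] [505.93 350.89] [219.39 164.  ] 87.26915740966797
[[418.7976989746094, 245.22625732421875], [582.6124877929688, 237.41259765625], [593.06494140625, 456.54998779296875], [429.25018310546875, 464.3636474609375]]
[491 109] [460.03 462.33]
[462 216] [592.22 451.59]
[300 200] [581.16 243.6 ]
[300 155] [524.71 240.17]
[328  86] [443.42 267.9 ]
[385  70] [422.94 332.02]
125 [  311    84   181   133 13128] [514.18 359.08] [199.38 141.46] 85.10663604736328
[[435.2032165527344, 265.7886047363281], [576.1510009765625, 253.72158813476562], [593.1580810546875, 452.3715515136719], [452.2103271484375, 464.4385681152344]]
[491 109] [460.03 462.33]
[462 216] [592.22 451.59]
[311 196] [575.33 257.13]
[328  86] [443.42 267.9 ]
[366  84] [439.15 311.84]
140 [  311    86   178   129 12100] [517.84 359.58] [196.71 134.25] 85.0215835571289
[[442.43359375, 267.41650390625], [576.178466796875, 255.76611328125], [593.2491455078125, 451.734619140625], [459.5042724609375, 463.385009765625]]
[488 117] [469.27 460.6 ]
[463 211] [585.59 451.68]
[444 214] [590.69 428.21]
[311 196] [575.33 257.13]
[328  86] [443.42 267.9 ]
[478 107] [458.5  446.58]
or 212 [331  78] [347 113] [[452.95 281.49  80.  ]]
```

View pics/w4c.png

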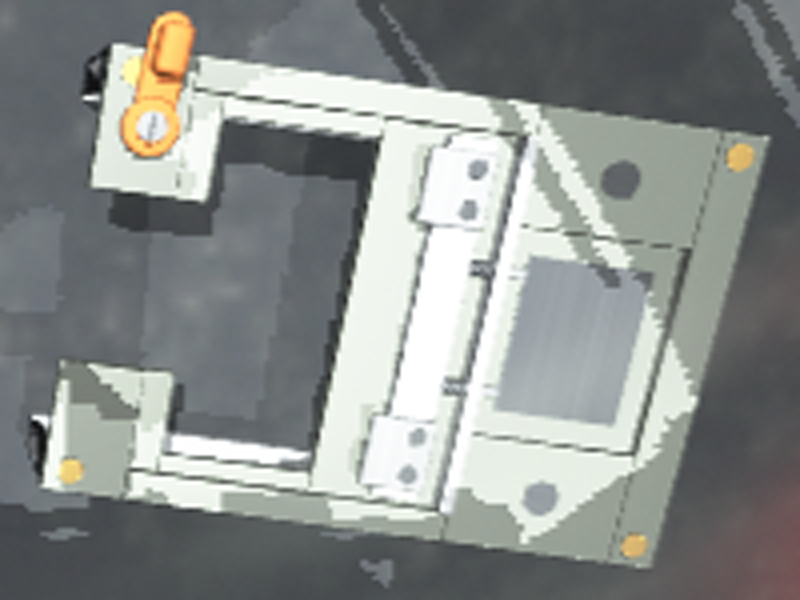

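The outline fits 196.7 x 134.3 mm (expected 196 x 134). That puts the pallet origin at about (0.5185,0.3676) and its yaw at 85°. I'll cross-check with the hold-down pivot and the screw dots, and check how the board sits in the hand.

```bash
cat >> h.py <<'E'
PX=np.array([.0868,.9962,0]);PY=np.array([-.9962,.0868,0]);PO=np.array([.5185,.3676,0])
def pal(x,y,z): return PO+PX*x/1e3+PY*y/1e3+np.array([0,0,z/1e3])
def topal(X): d=(np.atleast_2d(X)-PO); return np.c_[d@PX,d@PY,d[:,2]]*1e3
def go(x,y,z):  # tool-axis shift from here so that TCP lands at pallet (x,y,z) mm
    T=pose(); yaw=R.from_matrix(T[:3,:3]).as_euler('xyz')[2]; w=np.arctan2(.0868,-.9962)
    return T[:3,:3].T@(pal(x,y,z)-T[:3,3]), -((w-yaw+np.pi/2)%np.pi-np.pi/2)
E
python3 - <<'E'
from h import *
np.set_printoptions(precision=4,suppress=True)
t=np.load('t4.npy'); f=lambda u,v:(300+u/4,75+v/4)
print('pivot (-92,45)',topal(ray('wrist',f(151,127),.077,t)))
print('dots',topal(ray('wrist',[f(740,157),f(634,545),f(71,471)],.069,t)))
print('lip corners (-9.5,51)(-9.5,29)(-9.5,-29)(-9.5,-51)',topal(ray('wrist',[f(427,142),f(413,222),f(377,412),f(361,490)],.0755,t)))
print('pocket corners',topal(ray('wrist',[f(690,250),f(633,455)],.069,t)))
im=cv2.imread('pics/w4.png');hsv=cv2.cvtColor(im,cv2.COLOR_BGR2HSV)
k=cv2.inRange(hsv,(5,100,80),(22,255,255));k[:215]=0;k[:,:265]=0;k[:,305:]=0; p=np.argwhere(k)[:,::-1]; p=p[p[:,1]<320]; print(p.min(0),p.max(0))
I=np.eye(4)
print('tool pts',ray('wrist',[[285,p[:,1].min()],[285,p[:,1].max()],[p[:,0].min(),240],[p[:,0].max(),240],[270,143]],-.0122,I))
d,w=go(-10.5,0,190); print('go',d,w)
E
```

```text
pivot (-92,45) [[-91.7363  44.372   77.    ]]
dots [[ 83.962   59.7073  69.    ]
 [ 84.0015 -60.6239  69.    ]
 [-97.3601 -60.9256  69.    ]]
lip corners (-9.5,51)(-9.5,29)(-9.5,-29)(-9.5,-51) [[-11.1186  51.0605  75.5   ]
 [-10.1158  28.2188  75.5   ]
 [ -8.4485 -28.8413  75.5   ]
 [ -8.1049 -53.4905  75.5   ]]
pocket corners [[ 76.6346  31.3962  69.    ]
 [ 76.0679 -32.2409  69.    ]]
[274 224] [296 310]
tool pts [[ 0.0221  0.001  -0.0122]
 [-0.0213  0.0011 -0.0122]
 [ 0.0145 -0.004  -0.0122]
 [ 0.0145  0.006  -0.0122]
 [ 0.0581 -0.0055 -0.0122]]
go [0.0263 0.139  0.1411] 0.13372827213012872
```

Everything agrees to within about 1 mm. I'll move above the lip ledge, turn square to the pallet and come down.

Request:
nudge_tcp(
  deltas="0 0.005 0.03 0.01 0.05;0 0.012 0.065 0.02 0.1;0 0.02 0.1 0.035 0.134;0 0.0255 0.128 0.07 0.134;0 0.0255 0.139 0.105 0.134;0 0.0255 0.139 0.13 0.134;0 0.0255 0.139 0.141 0.134;0 0.0255 0.139 0.141 0.134;0 0.0255 0.139 0.141 0.134",
)

```text
t: 6.15
eef_pos: [0.52, 0.3572, 0.1922]
ee_rot: [-3.142, 0.001, 3.053]
force: [0.2, 0.4, 0.9]
width: 0.0126
gripper_force: 25.0
```

```bash
python3 - <<'E'
from h import *
np.set_printoptions(precision=4,suppress=True)
print(topal(pose()[:3,3]), go(-10.5,-.8,140), arm.get_state()['force'])
im=arm.grab_frame('side'); cv2.imwrite('pics/s5.png',im[:,:,::-1])
E
```

```text
[[-10.2774  -2.3976 192.1594]] (array([ 0.0016, -0.0002,  0.0522]), np.float64(-0.0012883432195880395)) [0.2234 0.3538 0.8802]
```

Request:
nudge_tcp(
  deltas="0 0.0016 0 0.02 0;0 0.0016 0 0.04 0;0 0.0016 0 0.052 0;0 0.0016 0 0.056 0;0 0.0016 0 0.058 0;0 0.0016 0 0.058 0;0 0.0016 0 0.058 0",
)

```text
t: 6.78
eef_pos: [0.5183, 0.3588, 0.1344]
ee_rot: [3.14, 0.001, 3.054]
force: [0.9, -0.3, -1.0]
width: 0.0123
gripper_force: 25.0
```

```bash
python3 - <<'E'
from h import *
np.set_printoptions(precision=4,suppress=True)
print(topal(pose()[:3,3]), go(-10.5,-.8,131))
im=arm.grab_frame('side'); s=im[200:310,140:270,::-1]
im=arm.grab_frame('scene');a=im[180:270,180:310,::-1]
im=arm.grab_frame('wrist');w=im[:340,150:,::-1]
c=np.zeros((600,800,3),np.uint8); c[:340,:400]=cv2.resize(s,(400,340),interpolation=2); c[:300,400:]=cv2.resize(a,(400,300),interpolation=2); c[340:,:400]=cv2.resize(w,(400,340))[:260]; cv2.imwrite('pics/c6.png',c)
E
```

```text
[[ -8.8131  -0.534  134.3943]] (array([-0.0003, -0.0017,  0.0034]), np.float64(-0.00020680970685704736))
```

View pics/c6.png

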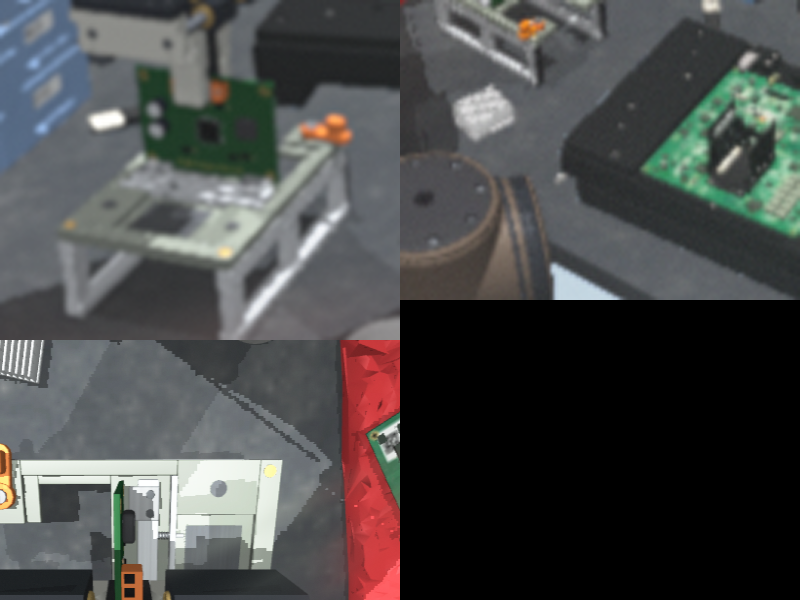

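The board hangs upright over the lip ledge, in front of the lips. I'll shift it 2 mm toward the notch and lower until it touches.

Request:
nudge_tcp(
  deltas="0 0 -0.002 0.001 0;0 0 -0.002 0.002 0;0 0 -0.002 0.003 0;0 0 -0.002 0.003 0",
)

```text
t: 7.27
eef_pos: [0.5174, 0.3564, 0.1308]
ee_rot: [3.141, 0.0, 3.055]
force: [-1.9, -0.6, 5.3]
width: 0.0128
gripper_force: 25.0
```

Request:
nudge_tcp(
  deltas="0 0 0 0.001 0;0 0 0 0.002 0;0 0 0 0.002 0",
)

```text
t: 7.52
eef_pos: [0.5177, 0.3571, 0.1306]
ee_rot: [3.14, 0.002, 3.056]
force: [-6.6, -1.4, 16.4]
width: 0.0128
gripper_force: 25.1
```

```bash
python3 -c "
from h import *
print(topal(pose()[:3,3]))"
```

```text
[[-1.05547200e+01 -6.88958484e-02  1.30643303e+02]]
```

Contact shows as 16 N on the ledge. I'll ease off, move 2.5 mm toward the lips, touch again lightly, and then open into a loose cradle.

Request:
nudge_tcp(
  deltas="0 0 0 -0.003 0;0 -0.0007 0.001 -0.004 0;0 -0.0007 0.0025 -0.004 0;0 -0.0007 0.0025 -0.003 0;0 -0.0007 0.0025 -0.0025 0;0 -0.0007 0.0025 -0.0025 0",
)

```text
t: 8.02
eef_pos: [0.5184, 0.359, 0.1308]
ee_rot: [3.141, 0.0, 3.055]
force: [-1.5, 0.5, 3.2]
width: 0.0125
gripper_force: 25.0
```

```bash
python3 -c "
from h import *
print(topal(pose()[:3,3]))"
```

```text
[[ -8.54372417  -0.67227619 130.80998017]]
```

Request:
nudge_tcp(
  deltas="0.016 0 0 0 0;0.02 0 0 0 0;0.02 0 -0.001 -0.001 0",
  force=5,
)

```text
t: 8.27
eef_pos: [0.5181, 0.3576, 0.131]
ee_rot: [-3.141, -0.0, 3.054]
force: [1.4, 0.4, -0.2]
width: 0.0191
gripper_force: 0.0
```

Request:
nudge_tcp(
  deltas="0.02 0 -0.004 0 0;0.02 0 -0.007 0 0;0.02 0 -0.01 0 0;0.02 0 -0.01 0 0",
)

```text
t: 8.6
eef_pos: [0.5172, 0.347, 0.1315]
ee_rot: [-3.141, -0.0, 3.054]
force: [0.6, -0.4, -0.2]
width: 0.02
gripper_force: 0.0
```

```bash
python3 - <<'E'
from h import *
print(topal(pose()[:3,3]))
im=arm.grab_frame('side'); s=im[200:300,150:270,::-1]
im=arm.grab_frame('wrist');w=im[:340,100:,::-1]
cv2.imwrite('pics/c7.png',np.hstack([cv2.resize(s,(400,333),interpolation=2),cv2.resize(w,(400,333))]))
E
```

```text
[[-20.6678632   -0.50305017 131.53135453]]
```

View pics/c7.png

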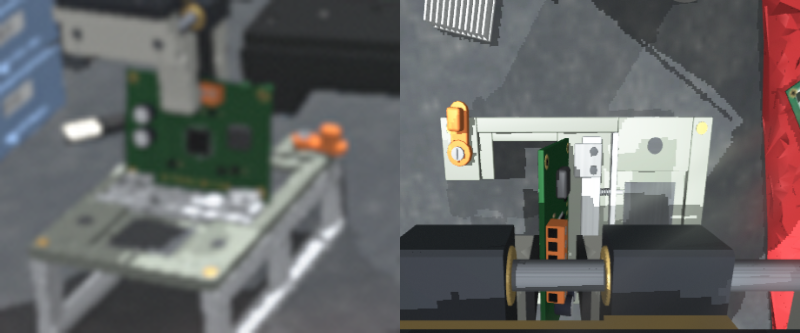

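The board now leans back inside the cradle, about 10-15° off vertical, with its lip edge still on the ledge. I'll keep leaning it along the arc.

Request:
nudge_tcp(
  deltas="0.02 0 -0.003 0.001 0;0.02 0 -0.006 0.002 0;0.02 0 -0.009 0.003 0;0.02 0 -0.012 0.0035 0;0.02 0 -0.015 0.005 0;0.02 0 -0.018 0.0065 0;0.02 0 -0.021 0.008 0;0.02 0 -0.0245 0.0095 0;0.02 0 -0.0275 0.012 0;0.02 0 -0.0275 0.012 0",
)

```text
t: 9.53
eef_pos: [0.5147, 0.3195, 0.119]
ee_rot: [-3.141, -0.001, 3.054]
force: [-0.9, -1.2, 0.2]
width: 0.02
gripper_force: 0.2
```

```bash
python3 - <<'E'
from h import *
print(topal(pose()[:3,3]))
im=arm.grab_frame('side'); s=im[200:300,150:270,::-1]
im=arm.grab_frame('wrist');w=im[:340,100:,::-1]
cv2.imwrite('pics/c8.png',np.hstack([cv2.resize(s,(400,333),interpolation=2),cv2.resize(w,(400,333))]))
E
```

```text
[[-48.24402833  -0.34145392 119.00044392]]
```

View pics/c8.png

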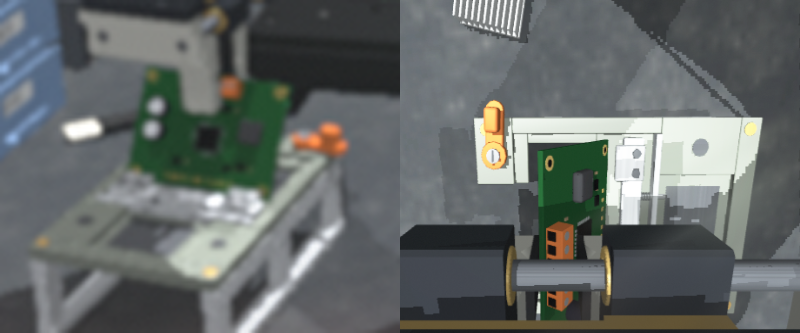

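The board now leans about 55-60°. That was my tenth and last viewing, so from here I'll measure by masks. I'll compute the board's edge line from the wrist view, taking its +y end face as the plane y=+55.

```bash
cat >> h.py <<'E'
def yplane(uv,Y,tool):  # wrist ray met with pallet plane y=Y mm -> pallet x,y,z
    a=topal(ray('wrist',uv,.3,tool)); b=topal(ray('wrist',uv,.0,tool)); k=(Y-a[:,1])/(b[:,1]-a[:,1]); return a+(b-a)*k[:,None]
def board(im,T):  # extreme corners of the green mask's far (+y) end: free edge, lip edge
    hsv=cv2.cvtColor(im,cv2.COLOR_RGB2HSV); k=cv2.inRange(hsv,(45,80,25),(85,255,255)); k[240:]=0; k[:,:180]=0; k[:,430:]=0
    n,l,s,c=cv2.connectedComponentsWithStats(k); i=1+np.argmax(s[1:,4]); p=np.argwhere(l==i)[:,::-1].astype(float)
    h=cv2.approxPolyDP(cv2.convexHull(p.astype(np.int32)),3,True)[:,0]
    return s[i],h,topal(ray('wrist',h,.066,T)),yplane(h,55,T)
E
python3 - <<'E'
from h import *
np.set_printoptions(precision=1,suppress=True)
T=pose(); im=arm.grab_frame('wrist'); s,h,P,Q=board(im,T); print(s); print(np.c_[h,P[:,:2],Q])
E
```

```text
[ 258  142   81   98 5355]
[[337.  142.  -14.3  53.4 -18.1  55.   89.7]
 [332.  237.  -15.2  -8.2 -42.3  55.  242.7]
 [260.  239.  -62.6  -9.6 -50.4  55.  243.3]
 [258.  154.  -62.9  46.1 -56.8  55.  152.5]]
```

The lip edge is at about x -17 on the ledge, with the tilt about 60°. Going to 45°, where the cradle pinches the block's two opposite corners at the same height, lets me grip and carry the board under the lips.

Request:
nudge_tcp(
  deltas="0.02 0 -0.003 0.001 0;0.02 0 -0.006 0.002 0;0.02 0 -0.009 0.0035 0;0.02 0 -0.012 0.005 0;0.02 0 -0.0154 0.007 0;0.02 0 -0.0154 0.007 0",
)

```text
t: 10.18
eef_pos: [0.5133, 0.3041, 0.112]
ee_rot: [-3.141, -0.001, 3.054]
force: [-0.2, -0.7, -0.9]
width: 0.0199
gripper_force: 0.2
```

```bash
python3 - <<'E'
from h import *
np.set_printoptions(precision=1,suppress=True)
T=pose(); print(topal(T[:3,3])); im=arm.grab_frame('wrist'); s,h,P,Q=board(im,T); print(s); print(np.c_[h,P[:,:2],Q])
cv2.imwrite('pics/x9.png',im[:,:,::-1])
E
```

```text
[[-63.7  -0.3 112. ]]
[ 260  144  108   96 7244]
[[367.  144.  -13.9  53.  -20.4  55.   93. ]
 [362.  229.  -13.8   0.1 -54.2  55.  231.8]
 [311.  239.  -45.8  -6.6 -60.7  55.  235.3]
 [261.  239.  -77.6  -6.6 -66.4  55.  235.3]
 [260.  153.  -77.3  47.8 -72.6  55.  138.7]]
```

The lip edge hasn't moved and the tilt is about 44°. I'll close the grip on the corners.

Request:
nudge_tcp(
  deltas="0 0 0 0 0;0 0 0 0 0;0 0 0 0 0;0 0 0 0 0",
  force=15,
)

```text
t: 10.57
eef_pos: [0.5137, 0.3052, 0.1126]
ee_rot: [3.141, 0.0, 3.054]
force: [0.2, 0.3, -0.6]
width: 0.0174
gripper_force: 15.0
```

```bash
python3 - <<'E'
from h import *
np.set_printoptions(precision=1,suppress=True)
T=pose(); im=arm.grab_frame('wrist'); s,h,P,Q=board(im,T); print(topal(T[:3,3]),s); print(np.c_[h,P[:,:2],Q])
E
```

```text
[[-62.6  -0.6 112.6]] [ 261  143  107   97 7143]
[[367.  144.  -12.6  52.7 -20.3  55.   97.4]
 [361.  229.  -13.1  -0.4 -53.5  55.  232.9]
 [312.  239.  -44.   -7.1 -59.7  55.  236.4]
 [262.  239.  -75.9  -7.1 -65.2  55.  236.4]
 [261.  153.  -75.6  47.4 -71.   55.  142. ]]
```

The width is 17.4 mm and the tilt is about 45°. I'll lift it slightly, centre it 1 mm in y and slide it 7 mm under the lips.

Request:
nudge_tcp(
  deltas="0 0.001 0 -0.001 0;0 0.001 0.002 -0.001 0;0 0.001 0.004 -0.001 0;0 0.001 0.006 -0.001 0;0 0.001 0.007 -0.001 0;0 0.001 0.007 -0.001 0;0 0.001 0.007 -0.001 0",
)

```text
t: 11.2
eef_pos: [0.5132, 0.3122, 0.1135]
ee_rot: [-3.141, -0.0, 3.054]
force: [0.4, 0.7, -1.0]
width: 0.0171
gripper_force: 15.0
```

```bash
python3 - <<'E'
from h import *
np.set_printoptions(precision=1,suppress=True)
T=pose(); im=arm.grab_frame('wrist'); s,h,P,Q=board(im,T); print(topal(T[:3,3]),s); print(np.c_[h,P[:,:2],Q])
E
```

```text
[[-55.7   0.5 113.5]] [ 260  143  107   97 7026]
[[366.  143.   -6.1  54.2  -8.7  55.   76.6]
 [361.  229.   -6.    0.4 -45.8  55.  230.7]
 [312.  239.  -37.   -6.4 -52.5  55.  234.5]
 [262.  239.  -69.   -6.4 -58.5  55.  234.5]
 [261.  152.  -68.8  48.9 -65.   55.  128.2]]
```

The lip edge is now at x -6, about 3.5 mm inside the lip tips. I'll loosen to the cradle and continue the arc down to about 25°.

Request:
nudge_tcp(
  deltas="0.018 0 0 0.001 0;0.02 0 0 0.002 0;0.02 0 -0.001 0.004 0;0.02 0 -0.002 0.006 0;0.02 0 -0.003 0.0075 0;0.02 0 -0.0045 0.009 0;0.02 0 -0.006 0.0105 0;0.02 0 -0.0075 0.012 0;0.02 0 -0.0086 0.0135 0;0.02 0 -0.0086 0.0135 0",
)

```text
t: 12.08
eef_pos: [0.5123, 0.3032, 0.0997]
ee_rot: [-3.141, -0.0, 3.054]
force: [-0.3, -0.6, -0.3]
width: 0.0198
gripper_force: 0.3
```

```bash
python3 - <<'E'
from h import *
np.set_printoptions(precision=1,suppress=True)
T=pose(); im=arm.grab_frame('wrist'); s,h,P,Q=board(im,T); print(topal(T[:3,3]),s); print(np.c_[h,P[:,:2],Q])
E
```

```text
[[-64.7   0.6  99.7]] [ 260  145  133   95 8743]
[[392.  146.   -3.9  53.7  -9.1  55.   82.5]
 [385.  229.   -4.2   5.  -51.6  55.  216.7]
 [320.  239.  -42.6  -1.2 -60.5  55.  220.5]
 [261.  239.  -77.9  -1.2 -67.6  55.  220.5]
 [261.  152.  -77.   50.4 -74.1  55.  113.3]]
```

The lip edge rests against the bar (x -3.9) at about 30° tilt. I'll go on to about 20°, then grip the block.

Request:
nudge_tcp(
  deltas="0.02 0 -0.001 0.0015 0;0.02 0 -0.002 0.003 0;0.02 0 -0.003 0.005 0;0.02 0 -0.004 0.007 0;0.02 0 -0.005 0.009 0;0.02 0 -0.005 0.009 0",
)

```text
t: 12.63
eef_pos: [0.5118, 0.2982, 0.0905]
ee_rot: [-3.141, -0.001, 3.054]
force: [-0.1, -0.1, -0.4]
width: 0.0196
gripper_force: 0.0
```

```bash
python3 - <<'E'
from h import *
np.set_printoptions(precision=1,suppress=True)
T=pose(); im=arm.grab_frame('wrist'); s,h,P,Q=board(im,T); print(topal(T[:3,3]),s); print(np.c_[h,P[:,:2],Q])
E
```

```text
[[-69.8   0.7  90.5]] [ 260  147  150   93 9843]
[[409.  147.   -2.8  54.   -7.3  55.   78.3]
 [401.  229.   -3.1   8.2 -54.5  55.  207.3]
 [324.  239.  -46.4   2.2 -65.   55.  211.1]
 [261.  239.  -82.3   2.2 -72.7  55.  211.1]
 [261.  151.  -81.5  51.9 -79.4  55.   98.7]]
```

Request:
nudge_tcp(
  deltas="0.018 0 0 0 0;0.016 0 0 0 0;0.012 0 0 0 0;0.012 0 0 0 0",
  force=6,
)

```text
t: 13.02
eef_pos: [0.5122, 0.2988, 0.0912]
ee_rot: [3.141, 0.0, 3.054]
force: [0.1, 0.2, 0.2]
width: 0.0129
gripper_force: 0.0
```

```bash
python3 - <<'E'
from h import *
np.set_printoptions(precision=1,suppress=True)
T=pose(); im=arm.grab_frame('wrist'); s,h,P,Q=board(im,T); print(topal(T[:3,3]),s); print(np.c_[h,P[:,:2],Q])
E
```

```text
[[-69.1   0.3  91.2]] [  256   147   152    93 10114]
[[407.  147.   -3.   53.6  -9.   55.   82.9]
 [399.  229.   -3.3   7.6 -54.5  55.  208.7]
 [315.  239.  -50.8   1.6 -65.7  55.  212.4]
 [257.  239.  -84.    1.6 -72.6  55.  212.4]
 [256.  147.  -83.5  53.6 -82.3  55.   82.5]]
```

Request:
nudge_tcp(
  deltas="0.0 0 0 0 0;0 0 0 0 0;0 0 0 0 0",
  force=6,
)

```text
t: 13.32
eef_pos: [0.512, 0.2986, 0.0911]
ee_rot: [3.142, -0.0, 3.054]
force: [-0.4, -1.0, 1.1]
width: 0.0012
gripper_force: 0.0
```

```bash
python3 - <<'E'
from h import *
np.set_printoptions(precision=1,suppress=True)
T=pose(); im=arm.grab_frame('wrist'); s,h,P,Q=board(im,T); print(topal(T[:3,3]),s); print(np.c_[h,P[:,:2],Q])
im2=arm.grab_frame('wrist'); cv2.imwrite('pics/x10.png',im2[:,:,::-1])
hsv=cv2.cvtColor(im2,cv2.COLOR_RGB2HSV);k=cv2.inRange(hsv,(5,100,80),(22,255,255)); n,l,s,c=cv2.connectedComponentsWithStats(k); 
for i in range(1,n):
    if s[i,4]>40: print(s[i],topal(ray('wrist',c[i],.085,T)))
E
```

```text
[[-69.3   0.4  91.1]] [ 256  147  153   93 9902]
[[408.  147.   -2.7  53.7  -8.4  55.   81.6]
 [400.  229.   -3.    7.8 -54.4  55.  208.3]
 [293.  239.  -63.6   1.8 -68.5  55.  212.1]
 [257.  229.  -84.    7.8 -73.   55.  208.3]
 [256.  147.  -83.7  53.7 -82.6  55.   81.1]]
[ 222  102   34   82 1505] [[-89.8  57.1  85. ]]
[260 213  24  52 564] [[-73.8  14.5  85. ]]
[264 251   6  61 224] [[-78.1 -14.1  85. ]]
[294 251   7  30 117] [[-61.9  -5.2  85. ]]
[295 290   6  22  76] [[-61.7 -27.2  85. ]]
[  43  322  400   14 4142] [[-78.4 -44.5  85. ]]
```

The grip closed on nothing. The board slid down the finger, and its free edge now appears to lie on the rim at x -83.5, which is the bar-at-rest position. I'll raise the tool, open, and measure the block.

Request:
nudge_tcp(
  deltas="0.0 0 0 -0.02 0;0.03 -0.02 0 -0.05 0;0.034 -0.04 0 -0.06 0;0.034 -0.04 0 -0.06 0;0.034 -0.04 0 -0.06 0",
)

```text
t: 13.83
eef_pos: [0.5527, 0.2951, 0.1515]
ee_rot: [3.14, 0.001, 3.053]
force: [-0.8, -0.1, -0.6]
width: 0.0215
gripper_force: 0.0
```

```bash
cat > m.py <<'E'
from h import *
np.set_printoptions(precision=1,suppress=True)
T=pose(); im=arm.grab_frame('wrist'); cv2.imwrite('pics/x11.png',im[:,:,::-1]); s,h,P,Q=board(im,T); print(topal(T[:3,3]),s); print(np.c_[h,P[:,:2],topal(ray('wrist',h,.072,T))[:,:2],Q])
hsv=cv2.cvtColor(im,cv2.COLOR_RGB2HSV);k=cv2.inRange(hsv,(5,110,80),(22,255,255)); n,l,s,c=cv2.connectedComponentsWithStats(k); 
for i in range(1,n):
    if s[i,4]>150 and s[i,1]<320:
        p=np.argwhere(l==i)[:,::-1]; r=cv2.minAreaRect(topal(ray('wrist',p,.081,T))[:,:2].astype(np.float32)); print(s[i],np.array(r[0]),np.array(r[1]),r[2])
E
python3 m.py
```

```text
[[-69.2 -40.3 151.5]] [  261    76   120   159 13360]
[[ 380.    77.    -3.6   54.4   -5.2   53.7   -1.9   55.    59.9]
 [ 373.   187.    -3.3  -21.1   -5.   -19.8 -105.4   55.   442.8]
 [ 365.   220.    -7.7  -46.2   -9.2  -44.3  -91.8   55.   398.5]
 [ 358.   229.   -12.5  -53.2  -13.9  -51.2  -88.4   55.   390.9]
 [ 335.   233.   -29.7  -56.4  -30.7  -54.3  -82.3   55.   388. ]
 [ 263.   234.   -84.1  -57.1  -83.7  -55.   -65.3   55.   387.3]
 [ 262.    76.   -83.    55.1  -82.7   54.5  -82.9   55.    67.2]]
[235  38  26  67 833] [-91.4  56. ] [39. 16.] 88.98018646240234
[264 131  20  61 878] [-75.3  -0.6] [40.2 12.6] 89.89915466308594
[218 251  13  61 424] [-112.7  -88.9] [48.7  8.5] 86.24347686767578
[334 251  12  36 194] [-26.8 -78.3] [ 6.6 27.7] 15.98714542388916
```

The board lies square, with its ends at y +54.5 and -55 and its free edge at x -83 to -84 on the rim. The block centre is at (-75.3,-0.6), size 40 x 12.6 mm. I'll regrip it from above.

Request:
nudge_tcp(
  deltas="0.03 0.02 -0.004 0.01 0;0.03 0.0397 -0.0061 0.03 0;0.03 0.0397 -0.0061 0.055 0;0.03 0.0397 -0.0061 0.069 0;0.03 0.0397 -0.0061 0.0765 0;0.03 0.0397 -0.0061 0.0765 0",
)

```text
t: 14.38
eef_pos: [0.5104, 0.2916, 0.0726]
ee_rot: [-3.139, -0.002, 3.055]
force: [0.2, -0.1, 0.6]
width: 0.0303
gripper_force: 0.0
```

```bash
python3 -c "
from h import *
print(topal(pose()[:3,3]))"
```

```text
[[-76.43584363   1.4771301   72.63989328]]
```

Request:
nudge_tcp(
  deltas="0.02 0 0 0 0;0 0 0 0 0;0 0 0 0 0;0 0 0 0 0;0 0 0 0 0",
  force=20,
)

```text
t: 14.8
eef_pos: [0.5123, 0.2929, 0.0754]
ee_rot: [3.14, 0.001, 3.054]
force: [-1.0, 1.0, 2.4]
width: 0.0118
gripper_force: 20.0
```

```bash
python3 -c "
from h import *
print(topal(pose()[:3,3]))"
```

```text
[[-74.97254523  -0.29669214  75.37594548]]
```

The width is 11.8 mm, so the block is gripped. I'll push 5 mm against the bar and then press down.

Request:
nudge_tcp(
  deltas="0 0 0.002 0 0;0 0 0.004 0 0;0 0 0.005 0 0;0 0 0.0055 0 0;0 0 0.0055 0 0",
)

```text
t: 15.22
eef_pos: [0.5124, 0.2962, 0.0751]
ee_rot: [-3.139, -0.0, 3.054]
force: [1.0, -8.0, 5.9]
width: 0.0117
gripper_force: 20.0
```

```bash
python3 -c "
from h import *
print(topal(pose()[:3,3]))"
```

```text
[[-71.62432143  -0.15773776  75.14024965]]
```

Request:
nudge_tcp(
  deltas="0 0 0.001 0 0;0 0 0.002 0 0;0 0 0.0025 0 0;0 0 0.0025 0.0015 0;0 0 0.0025 0.003 0;0 0 0.0025 0.0045 0;0 0 0.0025 0.0055 0;0 0 0.0025 0.0055 0",
)

```text
t: 15.88
eef_pos: [0.5127, 0.2986, 0.0711]
ee_rot: [-3.139, 0.0, 3.055]
force: [-4.5, -9.3, 18.6]
width: 0.0119
gripper_force: 20.0
```

```bash
python3 -c "
from h import *
print(topal(pose()[:3,3]))"
```

```text
[[-69.21404103  -0.17825226  71.13401886]]
```

It came down 4 mm, with 18.6 N on the ledge. I'll let the bar push it back against the rim, then release and measure.

Request:
nudge_tcp(
  deltas="0 0 -0.002 0 0;0 0 -0.004 -0.001 0;0 0 -0.0045 -0.002 0;0.014 0 -0.0045 -0.0025 0;0.03 0 -0.0045 -0.0025 0;0.03 0 -0.0045 -0.0025 0;0.03 0 -0.0045 -0.015 0;0.03 -0.02 -0.0045 -0.05 0;0.03 -0.04 -0.0045 -0.08 0;0.03 -0.04 -0.0045 -0.08 0;0.03 -0.04 -0.0045 -0.08 0",
)

```text
t: 16.8
eef_pos: [0.5535, 0.293, 0.1508]
ee_rot: [3.139, 0.002, 3.053]
force: [-0.9, -0.9, -1.1]
width: 0.0298
gripper_force: 0.0
```

```bash
python3 m.py
```

```text
[[-71.2 -41.3 150.8]] [  269    75   121   158 13486]
[[ 389.    75.     0.2   54.4   -1.6   53.8    1.7   55.    60.9]
 [ 381.   189.     0.5  -23.5   -1.3  -22.2 -110.6   55.   440.6]
 [ 368.   229.    -7.1  -54.1   -8.7  -52.1  -93.7   55.   391.9]
 [ 272.   232.   -79.1  -56.4  -79.   -54.3  -69.7   55.   389.7]
 [ 269.    76.   -80.2   53.9  -80.    53.3  -80.5   55.    55.9]]
[238  36  26  67 930] [-91.5  56. ] [38.7 15.9] 89.91726684570312
[272 129  19  60 883] [-72.3   0.1] [12.1 39.4] 0.2657250463962555
[200 251  15  61 480] [-127.   -89.7] [48.7  9.9] 85.52973175048828
[350 251  14  32 211] [-17.2 -77.6] [ 8.2 24.9] 20.117870330810547
```

The board is home: x -80 to 0, with the block at x -72.3 (expected -72). Next is the hold-down. I'll move over its thumb tab and check that joint 6 has room to turn.

Request:
nudge_tcp(
  deltas="0.03 0.03 -0.006 0 0;0.03 0.07 -0.013 0.01 0;0.03 0.1 -0.02 0.03 0;0.03 0.1067 -0.0206 0.045 0;0.03 0.1067 -0.0206 0.045 0;0.03 0.1067 -0.0206 0.045 0;0.03 0.1067 -0.0206 0.045 0",
)

```text
t: 17.43
eef_pos: [0.4444, 0.2817, 0.1043]
ee_rot: [-3.141, 0.0, 3.055]
force: [0.3, 0.1, 0.2]
width: 0.03
gripper_force: 0.0
```

```bash
python3 - <<'E'
from h import *
np.set_printoptions(precision=4,suppress=True)
print(topal(pose()[:3,3]),arm.get_state()['q'],go(-91.8,65.4,81.5))
E
```

```text
[[-91.9795  66.3621 104.3055]] [ 0.9384  0.2317 -0.4779  0.0005 -0.8612 -2.596 ] (array([-0.001 ,  0.0002,  0.0228]), np.float64(0.0004123902368426968))
```

A clockwise turn would run joint 6 into its limit (q6 -2.6). I'll do the equivalent half turn back first, at a safe height.

Request:
nudge_tcp(
  deltas="0.03 -0.001 0 -0.01 -0.12;0.03 -0.001 0 -0.02 -0.24;0.03 -0.001 0 -0.02 -0.36;0.03 -0.001 0 -0.02 -0.48;0.03 -0.001 0 -0.02 -0.6;0.03 -0.001 0 -0.02 -0.72;0.03 -0.001 0 -0.02 -0.84;0.03 -0.001 0 -0.02 -0.96;0.03 -0.001 0 -0.02 -1.08;0.03 -0.001 0 -0.02 -1.2;0.03 -0.001 0 -0.02 -1.32;0.03 -0.001 0 -0.02 -1.44;0.03 -0.001 0 -0.02 -1.57",
)

```text
t: 18.52
eef_pos: [0.4461, 0.2816, 0.1247]
ee_rot: [-3.141, 0.001, -1.659]
force: [0.5, -0.1, -0.8]
width: 0.0298
gripper_force: 0.0
```

Request:
nudge_tcp(
  deltas="0.03 0 0 0 -0.12;0.03 0 0 0 -0.24;0.03 0 0 0 -0.36;0.03 0 0 0 -0.48;0.03 0 0 0 -0.6;0.03 0 0 0 -0.72;0.03 0 0 0 -0.84;0.03 0 0 0 -0.96;0.03 0 0 0 -1.08;0.03 0 0 0 -1.2;0.03 0 0 0 -1.32;0.03 0 0 0 -1.44;0.03 0 0 0 -1.57;0.03 0 0 0 -1.572;0.03 0 0 0 -1.572",
)

```text
t: 19.77
eef_pos: [0.4457, 0.2814, 0.1244]
ee_rot: [-3.141, -0.0, -0.096]
force: [-0.1, -0.3, -0.6]
width: 0.0296
gripper_force: 0.0
```

```bash
python3 - <<'E'
from h import *
np.set_printoptions(precision=4,suppress=True)
print(topal(pose()[:3,3]),arm.get_state()['q'],go(-91.8,65.4,81.5))
T=pose(); im=arm.grab_frame('wrist'); cv2.imwrite('pics/x12.png',im[:,:,::-1])
E
```

```text
[[-92.1833  65.0413 124.4321]] [ 0.9357  0.2092 -0.4525  0.0002 -0.9085  0.5393] (array([-0.0004, -0.0004,  0.0429]), np.float64(-0.008794157149718096))
```

Request:
nudge_tcp(
  deltas="0.03 0 0 0.02 -0.009;0.03 0 0 0.035 -0.009;0.03 0 0 0.0425 -0.009;0.03 0 0 0.0425 -0.009;0.013 0 0 0.0425 -0.009;0.013 0 0 0.0425 -0.009;0.013 0 0 0.0425 -0.009",
  force=10,
)

```text
t: 20.4
eef_pos: [0.4454, 0.2817, 0.0825]
ee_rot: [-3.14, -0.001, -0.083]
force: [-0.0, -0.0, -0.6]
width: 0.0159
gripper_force: 0.0
```

```bash
python3 - <<'E'
from h import *
np.set_printoptions(precision=4,suppress=True)
print(topal(pose()[:3,3]),go(-91.8,65.4,81.5))
E
```

```text
[[-91.9446  65.3827  82.4714]] (array([-0.    , -0.0001,  0.001 ]), np.float64(0.0036633151854044144))
```

Now I'll swing the tab clockwise along its arc.

Request:
nudge_tcp(
  deltas="0.013 0.0002 -0.0025 0.001 0.12;0.013 0.0006 -0.005 0.001 0.24;0.013 0.0013 -0.0074 0.001 0.36;0.013 0.0024 -0.0097 0.001 0.48;0.013 0.0037 -0.0119 0.001 0.6;0.013 0.0052 -0.0138 0.001 0.72;0.013 0.007 -0.0156 0.001 0.84;0.013 0.009 -0.0172 0.001 0.96;0.013 0.0111 -0.0185 0.001 1.08;0.013 0.0134 -0.0196 0.001 1.2;0.013 0.0158 -0.0203 0.001 1.32;0.013 0.0183 -0.0208 0.001 1.44;0.013 0.0208 -0.021 0.001 1.56;0.013 0.0229 -0.0209 0.001 1.66;0.013 0.0245 -0.0209 0.001 1.7;0.013 0.0245 -0.0209 0.001 1.7;0.013 0.0245 -0.0209 0.001 1.7",
)

```text
t: 21.82
eef_pos: [0.4712, 0.3002, 0.0812]
ee_rot: [-3.141, 0.001, -1.781]
force: [0.1, -0.4, -0.6]
width: 0.0131
gripper_force: 0.0
```

```bash
python3 - <<'E'
from h import *
np.set_printoptions(precision=4,suppress=True)
s=arm.get_state();print(topal(pose()[:3,3]),s['q'][5],s['force'],s['moment'])
E
```

```text
[[-71.228   41.2218  81.1721]] -1.1282761146153735 [ 0.0809 -0.375  -0.5548] [-0.0126  0.0984  0.0091]
```

Request:
nudge_tcp(
  deltas="0.013 0 -0.001 0 0;0.013 0 -0.002 0 0;0.013 0 -0.003 0 0;0.013 0 -0.003 0 0",
)

```text
t: 22.15
eef_pos: [0.4722, 0.3, 0.0809]
ee_rot: [3.139, 0.0, -1.782]
force: [-12.2, 4.7, 8.2]
width: 0.0132
gripper_force: 6.9
```

```bash
python3 - <<'E'
from h import *
print(topal(pose()[:3,3]))
E
```

```text
[[-71.40568918  40.25872031  80.88829628]]
```

It's at the stop (12 N reaction). I'll back off, lift, and move to where the heat sink and the hold-down are both in view.

Request:
nudge_tcp(
  deltas="0.013 0 0.003 0 0;0.03 0 0.003 0 0;0.03 0 0.003 -0.001 0;0.03 0 0.003 -0.03 0;0.05 -0.01 0.02 -0.06 0;0.08 -0.02 0.04 -0.1 0;0.08 -0.03 0.07 -0.13 0;0.08 -0.04 0.1 -0.15 0;0.08 -0.04 0.1 -0.15 0;0.08 -0.04 0.1 -0.15 0;0.08 -0.04 0.1 -0.15 0",
)

```text
t: 23.07
eef_pos: [0.3845, 0.3592, 0.2303]
ee_rot: [3.141, -0.0, -1.782]
force: [0.5, -0.9, -0.4]
width: 0.0708
gripper_force: 0.0
```

```bash
python3 - <<'E'
from h import *
np.set_printoptions(precision=4,suppress=True)
T=pose(); im=arm.grab_frame('wrist'); cv2.imwrite('pics/x13.png',im[:,:,::-1]); np.save('t13',T); print(T[:3,3])
hsv=cv2.cvtColor(im,cv2.COLOR_RGB2HSV)
k=cv2.inRange(hsv,(5,110,80),(22,255,255)); n,l,s,c=cv2.connectedComponentsWithStats(k)
for i in range(1,n):
    if s[i,4]>150 and s[i,1]<320:
        p=np.argwhere(l==i)[:,::-1]; r=cv2.minAreaRect(topal(ray('wrist',p,.078,T))[:,:2].astype(np.float32)); print('or',s[i],np.array(r[0]),np.array(r[1]),r[2])
k=((hsv[:,:,2]>140)&(hsv[:,:,1]<60)).astype(np.uint8); k[250:]=0; k=cv2.morphologyEx(k,cv2.MORPH_CLOSE,np.ones((9,9))); n,l,s,c=cv2.connectedComponentsWithStats(k)
for i in range(1,n):
    if s[i,4]>300:
        p=np.argwhere(l==i)[:,::-1]; r=cv2.minAreaRect((ray('wrist',p,.025,T)[:,:2]*1e3).astype(np.float32)); print('gr',s[i],np.array(r[0]),np.array(r[1]),r[2])
E
```

```text
[0.3845 0.3592 0.2303]
or [164 117  21  45 567] [-80.83    44.2568] [16.9278 38.7933] 80.98114013671875
or [104 146  50  19 511] [-72.3366   0.6313] [12.1807 42.975 ] 0.106420136988163
or [110 251  28  61 765] [ 50.1733 -34.7115] [25.6225 67.4644] 73.9842529296875
gr [  394     0   166   250 34289] [169.2762 352.6167] [262.0391 159.5176] 89.37796020507812
gr [ 265   76   64   55 2966] [351.8922 281.9103] [48.9222 61.0159] 72.97138214111328
gr [ 136  108   98  142 5687] [490.2397 335.8637] [154.1585 107.9116] 77.87574768066406
gr [  51  121   51  108 2016] [587.1128 309.2373] [113.0246  46.3557] 84.95438385009766
gr [315 239  40  11 326] [339.6211 440.8971] [12.0475 44.2969] 77.8756103515625
```

The hold-down now lies along +x. The heat sink's centre is (0.352,0.282), reading 49 x 61 mm (expected 50 x 60), with its length at -17°. I'll go down to grip it across its 60 mm length.

Request:
nudge_tcp(
  deltas="0.08 0.03 0.005 0.01 0.087;0.08 0.06 0.01 0.03 0.087;0.08 0.0824 0.0157 0.06 0.087;0.08 0.0824 0.0157 0.1 0.087;0.08 0.0824 0.0157 0.14 0.087;0.08 0.0824 0.0157 0.17 0.087;0.08 0.0824 0.0157 0.17 0.087;0.08 0.0824 0.0157 0.17 0.087;0.08 0.0824 0.0157 0.17 0.087",
)

```text
t: 23.87
eef_pos: [0.3528, 0.2824, 0.0613]
ee_rot: [-3.141, -0.0, -1.87]
force: [0.8, -0.2, 0.7]
width: 0.0796
gripper_force: 0.0
```

```bash
python3 - <<'E'
from h import *
np.set_printoptions(precision=4,suppress=True)
T=pose(); im=arm.grab_frame('wrist'); cv2.imwrite('pics/x14.png',im[:,:,::-1]); print(T[:3,:3].T@(np.array([.3519,.2819,.008])-T[:3,3]), np.degrees(np.arctan2(T[1,1],T[0,1])))
hsv=cv2.cvtColor(im,cv2.COLOR_RGB2HSV)
k=((hsv[:,:,2]>140)&(hsv[:,:,1]<60)).astype(np.uint8); k[245:]=0; k=cv2.morphologyEx(k,cv2.MORPH_CLOSE,np.ones((9,9))); n,l,s,c=cv2.connectedComponentsWithStats(k)
for i in range(1,n):
    if s[i,4]>300:
        p=np.argwhere(l==i)[:,::-1]; q=ray('wrist',p,.025,T); q=(q-T[:3,3])@T[:3,:3]*1e3; r=cv2.minAreaRect(q[:,:2].astype(np.float32)); print('tool mm',s[i],np.array(r[0]),np.array(r[1]),r[2])
E
```

```text
[0.0007 0.0007 0.0533] 162.8483127549208
tool mm [ 60   0  97  26 634] [124.4659 -89.0708] [51.0627  8.7582] 77.66271209716797
tool mm [  425     0   135   230 26830] [ 62.256  120.0323] [ 69.8145 134.2742] 78.54515838623047
tool mm [ 230  186  104   57 5723] [12.4252  0.6507] [34.6077 60.5939] 0.01023181900382042
```

Request:
nudge_tcp(
  deltas="0.08 0.0007 0.0007 0.03 0;0.08 0.0007 0.0007 0.047 0;0.08 0.0007 0.0007 0.053 0;0.08 0.0007 0.0007 0.053 0;0 0.0007 0.0007 0.053 0;0 0.0007 0.0007 0.053 0;0 0.0007 0.0007 0.053 0;0 0.0007 0.0007 0.053 0",
  force=20,
)

```text
t: 24.58
eef_pos: [0.3515, 0.2825, 0.0086]
ee_rot: [-3.141, 0.002, -1.87]
force: [-1.8, 0.8, 5.9]
width: 0.0597
gripper_force: 20.0
```

```bash
python3 -c "
from h import *
print(pose()[:3,3])"
```

```text
[0.35148833 0.28249301 0.00858965]
```

The heat sink is gripped at 59.7 mm. I'll lift it and work out the shift to its pocket.

Request:
nudge_tcp(
  deltas="0 0 0 -0.01 0;0 0 0 -0.04 0;0 0 0 -0.08 0;0 0 0 -0.12 0;0 0 0 -0.14 0;0 0 0 -0.14 0;0 0 0 -0.14 0",
)

```text
t: 25.17
eef_pos: [0.3512, 0.2824, 0.1492]
ee_rot: [-3.141, 0.004, -1.87]
force: [-0.4, 0.3, -2.2]
width: 0.0594
gripper_force: 20.0
```

```bash
python3 -c "
from h import *
np.set_printoptions(precision=4,suppress=True)
print(go(49.9,-.4,120)[0], arm.get_state()['q'])"
```

```text
[-0.1794 -0.1246  0.03  ] [ 1.1166  0.0519 -0.5759 -0.0003 -0.939  -1.4155]
```

Request:
nudge_tcp(
  deltas="0 -0.02 -0.014 0 -0.05;0 -0.05 -0.034 0 -0.1;0 -0.083 -0.057 0 -0.16;0 -0.115 -0.08 0 -0.212;0 -0.148 -0.103 0.01 -0.212;0 -0.1794 -0.1246 0.02 -0.212;0 -0.1794 -0.1246 0.03 -0.212;0 -0.1794 -0.1246 0.03 -0.212;0 -0.1794 -0.1246 0.03 -0.212;0 -0.1794 -0.1246 0.03 -0.212",
)

```text
t: 26.0
eef_pos: [0.5223, 0.4158, 0.117]
ee_rot: [3.141, -0.001, -1.658]
force: [-0.1, -0.5, -0.6]
width: 0.0595
gripper_force: 20.0
```

```bash
cat > m2.py <<'E'
from h import *
np.set_printoptions(precision=4,suppress=True)
T=pose(); print(topal(T[:3,3]),go(49.9,-.4,80)[0],'yaw err',R.from_matrix(T[:3,:3]).as_euler('xyz')[2]+1.6577)
im=arm.grab_frame('wrist'); cv2.imwrite('pics/x15.png',im[:,:,::-1])
hsv=cv2.cvtColor(im,cv2.COLOR_RGB2HSV)
E
python3 m2.py
```

```text
[[ 48.3088   0.427  117.0391]] [-0.0016 -0.0009  0.037 ] yaw err 6.86428829119734e-05
```

Request:
nudge_tcp(
  deltas="0 -0.0016 -0.0009 0.015 0;0 -0.0016 -0.0009 0.03 0;0 -0.0016 -0.0009 0.0375 0;0 -0.0016 -0.0009 0.0395 0;0 -0.0016 -0.0009 0.0395 0;0 -0.0016 -0.0009 0.0395 0;0 -0.0016 -0.0009 0.0395 0",
)

```text
t: 26.63
eef_pos: [0.5243, 0.4184, 0.0793]
ee_rot: [-3.141, 0.001, -1.658]
force: [0.6, -0.4, -1.1]
width: 0.0591
gripper_force: 20.0
```

```bash
python3 m2.py
```

```text
[[51.1511 -1.3941 79.2813]] [ 0.0013  0.001  -0.0007] yaw err 0.0001960400972780274
```

```bash
python3 - <<'E'
from h import *
np.set_printoptions(precision=4,suppress=True)
L=[]
for i in range(5):
    im=arm.grab_frame('wrist'); L.append(topal(pose()[:3,3])[0])
print(np.array(L)); print(np.mean(L,0))
T=pose(); hsv=cv2.cvtColor(im,cv2.COLOR_RGB2HSV); cv2.imwrite('pics/x16.png',im[:,:,::-1])
# rim far edge (+x side, pallet x 90) and pocket wall line (76.5), sink's near top edge, along mid columns
g=cv2.cvtColor(im,cv2.COLOR_RGB2GRAY).astype(int)
for u in (255,270,282,295,310):
    d=np.diff(cv2.GaussianBlur(g[:260,u].astype(np.float32)[:,None],(1,5),0)[:,0]); r=[v for v in range(2,257) if abs(d[v])>5 and abs(d[v])==abs(d[v-2:v+3]).max()]
    print(u,[(v,int(d[v]),round(topal(ray('wrist',(u,v),.069,T))[0,0],1),round(topal(ray('wrist',(u,v),.095,T))[0,0],1)) for v in r])
E
```

```text
[[51.0898 -1.3392 79.0155]
 [51.0028 -1.3024 78.7978]
 [50.8826 -1.268  78.616 ]
 [50.8325 -1.2229 78.4645]
 [50.7763 -1.1688 78.3284]]
[50.9168 -1.2603 78.6444]
255 [(7, 17, np.float64(-64.7), np.float64(-57.4)), (15, -10, np.float64(-61.5), np.float64(-54.7)), (29, 17, np.float64(-55.8), np.float64(-49.9)), (113, -13, np.float64(-19.4), np.float64(-19.1)), (116, 13, np.float64(-18.0), np.float64(-17.9)), (136, 44, np.float64(-8.7), np.float64(-10.0)), (142, -50, np.float64(-5.8), np.float64(-7.6)), (154, 43, np.float64(-0.0), np.float64(-2.7)), (182, -44, np.float64(13.9), np.float64(9.1)), (189, -21, np.float64(17.5), np.float64(12.1)), (192, 45, np.float64(19.0), np.float64(13.4)), (199, -22, np.float64(22.6), np.float64(16.5)), (204, -16, np.float64(25.3), np.float64(18.7)), (210, -32, np.float64(28.4), np.float64(21.4)), (222, 34, np.float64(34.8), np.float64(26.8)), (232, 44, np.float64(40.3), np.float64(31.4)), (235, -32, np.float64(41.9), np.float64(32.8)), (242, 17, np.float64(45.8), np.float64(36.1)), (245, -17, np.float64(47.5), np.float64(37.5)), (252, 16, np.float64(51.
[... 3788 characters left out ...]
.float64(-19.9), np.float64(-19.5)), (154, 46, np.float64(-0.0), np.float64(-2.7)), (181, -36, np.float64(13.4), np.float64(8.7)), (189, -21, np.float64(17.5), np.float64(12.1)), (192, 46, np.float64(19.0), np.float64(13.4)), (199, -22, np.float64(22.7), np.float64(16.5)), (208, 36, np.float64(27.4), np.float64(20.5)), (222, 35, np.float64(34.8), np.float64(26.8)), (225, -27, np.float64(36.5), np.float64(28.2)), (228, -16, np.float64(38.1), np.float64(29.6)), (232, 45, np.float64(40.3), np.float64(31.4)), (235, -42, np.float64(41.9), np.float64(32.8)), (242, 16, np.float64(45.8), np.float64(36.1)), (245, -17, np.float64(47.5), np.float64(37.5)), (252, 15, np.float64(51.4), np.float64(40.8))]
```

The pocket wall reads x 22.6 (expected 22.5), so the frame is right. The sink edge at about 26.8 calls for a shift of about 1.2 mm. I'll correct that and lower gently.

Request:
nudge_tcp(
  deltas="0 0.0012 0.0005 0 0;0 0.0012 0.0005 0.001 0;0 0.0012 0.0005 0.002 0;0 0.0012 0.0005 0.003 0;0 0.0012 0.0005 0.0035 0;0 0.0012 0.0005 0.0035 0",
)

```text
t: 27.43
eef_pos: [0.5233, 0.4168, 0.0743]
ee_rot: [3.141, -0.0, -1.658]
force: [-1.0, -0.5, -1.7]
width: 0.0597
gripper_force: 20.0
```

```bash
python3 -c "
from h import *
print(topal(pose()[:3,3]))"
```

```text
[[49.39676265 -0.53075976 74.30269935]]
```

Request:
nudge_tcp(
  deltas="0 0 0 0.0005 0;0 0 0 0.001 0;0 0 0 0.0015 0;0 0 0 0.0015 0",
)

```text
t: 27.77
eef_pos: [0.5234, 0.4168, 0.0737]
ee_rot: [-3.141, 0.0, -1.658]
force: [-2.2, -1.0, 4.7]
width: 0.0597
gripper_force: 20.0
```

```bash
python3 -c "
from h import *
print(topal(pose()[:3,3]))"
```

```text
[[49.48980856 -0.64165651 73.67557067]]
```

It made contact at 73.7 mm (expected 73.6), so it's on the pocket floor. I'll release, lift away, and check everything.

Request:
nudge_tcp(
  deltas="0.061 0 0 -0.0005 0;0.064 0 0 -0.0005 0;0.07 0 0 -0.0005 0;0.075 0 0 -0.0005 0;0.075 0 0 -0.001 0;0.075 0 0 -0.03 0;0.075 -0.02 0 -0.07 0;0.075 -0.05 0 -0.11 0;0.075 -0.08 0 -0.15 0;0.075 -0.08 0 -0.17 0;0.075 -0.08 0 -0.17 0;0.075 -0.08 0 -0.17 0;0.075 -0.08 0 -0.17 0",
)

```text
t: 28.85
eef_pos: [0.5299, 0.4964, 0.2425]
ee_rot: [3.141, -0.0, -1.658]
force: [-0.9, -0.2, -1.0]
width: 0.0749
gripper_force: 0.0
```

```bash
python3 - <<'E'
from h import *
np.set_printoptions(precision=1,suppress=True)
T=pose(); im=arm.grab_frame('wrist'); cv2.imwrite('pics/x17.png',im[:,:,::-1]); np.save('t17',T); print(topal(T[:3,3]))
hsv=cv2.cvtColor(im,cv2.COLOR_RGB2HSV)
for nm,lo,hi,z in(('or',(5,110,80),(22,255,255),.078),('green',(45,80,25),(85,255,255),.068)):
    k=cv2.inRange(hsv,lo,hi); k[245:]=0; n,l,s,c=cv2.connectedComponentsWithStats(k)
    for i in range(1,n):
        if s[i,4]>200:
            p=np.argwhere(l==i)[:,::-1]; q=topal(ray('wrist',p,z,T))[:,:2]; r=cv2.minAreaRect(q.astype(np.float32)); print(nm,s[i],np.array(r[0]),np.array(r[1]),r[2],q.min(0),q.max(0))
print('expected px: sink top corners',proj('wrist',[pal(x,y,90) for x,y in((24.5,30),(24.5,-30),(74.5,30),(74.5,-30))],T).tolist())
g=cv2.cvtColor(im,cv2.COLOR_RGB2GRAY)
for Y in(-20,10):
    uv=np.array([proj('wrist',pal(x,Y,90),T)[0] for x in range(10,92)]).round().astype(int); print(Y,[int(g[v,u]) if 0<=v<420 and 0<=u<560 else -1 for u,v in uv])
E
```

```text
[[129.3  -0.2 242.5]]
green [ 217    0  127   46 4515] [-20.   -0.5] [110.   36.1] 89.99163818359375 [-38.  -55.5] [-1.9 54.5]
green [313 221  39  24 268] [180.9  56. ] [13.6 45.6] 33.54511260986328 [163.2  33.4] [188.1  71.6]
expected px: sink top corners [[315.5940525537534, 73.25012560230206], [245.42942775954043, 73.26715444787635], [314.22356260866337, 132.99012120195135], [246.94172933518448, 133.01841212061657]]
-20 [253, 253, 253, 253, 253, 253, 93, 143, 243, 243, 202, 253, 253, 253, 119, 200, 252, 105, 154, 223, 248, 247, 116, 253, 253, 253, 219, 206, 253, 198, 252, 109, 224, 223, 212, 251, 239, 253, 237, 250, 240, 253, 223, 163, 253, 163, 223, 179, 245, 250, 235, 250, 196, 253, 253, 253, 173, 176, 251, 216, 216, 188, 159, 253, 147, 72, 117, 209, 207, 205, 204, 205, 203, 203, 203, 202, 201, 201, 201, 58, 52, 50]
10 [253, 253, 253, 253, 253, 253, 87, 137, 160, 245, 209, 253, 253, 253, 114, 200, 252, 107, 161, 253, 252, 248, 108, 198, 226, 253, 221, 168, 224, 166, 252, 119, 253, 253, 231, 252, 239, 253, 186, 247, 248, 226, 181, 170, 252, 169, 253, 228, 246, 253, 234, 219, 160, 253, 225, 182, 183, 185, 253, 253, 249, 182, 162, 253, 151, 64, 116, 114, 119, 213, 212, 211, 209, 208, 208, 207, 207, 207, 212, 60, 53, 52]
```

The sink top spans x 24.3 to 74.3 at both y positions, so it's flat and centred. Last check: the board and hold-down.

Request:
nudge_tcp(
  deltas="0.075 0.03 0 -0.01 0;0.075 0.06 0 -0.01 0;0.075 0.09 0 -0.01 0;0.075 0.12 0 -0.01 0;0.075 0.13 0 -0.01 0;0.075 0.13 0 -0.01 0;0.075 0.13 0 -0.01 0;0.075 0.13 0 -0.01 0",
)

```text
t: 29.57
eef_pos: [0.519, 0.3672, 0.2524]
ee_rot: [3.141, -0.001, -1.658]
force: [-0.1, 0.8, 0.3]
width: 0.0747
gripper_force: 0.0
```

```bash
python3 - <<'E'
from h import *
np.set_printoptions(precision=1,suppress=True)
T=pose(); im=arm.grab_frame('wrist'); cv2.imwrite('pics/x18.png',im[:,:,::-1]); print(topal(T[:3,3]), topal((T@arm.camera_params('wrist')['hand_eye'])[:3,3]))
hsv=cv2.cvtColor(im,cv2.COLOR_RGB2HSV)
for nm,lo,hi,z in(('or',(5,110,80),(22,255,255),.076),('green',(45,80,25),(85,255,255),.068)):
    k=cv2.inRange(hsv,lo,hi); k[245:]=0; n,l,s,c=cv2.connectedComponentsWithStats(k)
    for i in range(1,n):
        if s[i,4]>200:
            p=np.argwhere(l==i)[:,::-1]; q=topal(ray('wrist',p,z,T))[:,:2]; r=cv2.minAreaRect(q.astype(np.float32)); print(nm,s[i],np.array(r[0]),np.array(r[1]),r[2],q.min(0),q.max(0))
            if nm=='or' and q.mean(0)[1]>30:
                for a,b in((-100,-86),(-86,-80),(-80,-74),(-74,-68),(-68,-62),(-62,-55)):
                    w=q[(q[:,0]>a)&(q[:,0]<b)]; print(a,b,len(w),w[:,1].min() if len(w) else '',w[:,1].max() if len(w) else '')
E
```

```text
[[ -0.3  -0.6 252.4]] [[-68.3   0.3 412.1]]
or [321  89  15  38 356] [-77.5  44.3] [33.7 13.1] 1.613759994506836 [-94.2  37.2] [-60.7  50.6]
-100 -86 15 37.224809499600035 50.56648083564278
-86 -80 72 38.46471939292726 49.83265033498572
-80 -74 92 37.78070684978287 50.07175069271905
-74 -68 93 37.806384895073066 50.140499134196254
-68 -62 72 37.98715066456459 49.46523636476931
-62 -55 12 40.053250983463776 46.73744748040293
green [ 224  105  114   82 6613] [-40.5  -0.5] [109.9  79.4] 89.9700698852539 [-80.2 -55.5] [-0.8 54.4]
```

The board reads 79.4 x 109.9 mm, centred at (-40.5,-0.5), so it's home and flat. The hold-down arm lies along +x over its edge, out to x -60.7. I'll hand the job in.

```bash
python3 -c "
from station import arm
print(arm.job_done())"
```

```text
the job is handed in; nothing more can be done
None
```

I handed the job in at about 30 s; by my last measurements the green board lies flat and home under the lips, the hold-down is at its stop over its free edge, and the heat sink lies flat in its pocket. One flaw: the board's free edge slipped from the gripper and slid down the last 20 mm or so onto the rim before I regripped it and pressed it home, so that part was not fully gentle.

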